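# Lay out two photograms for exposure

### The job

Lay out the two photograms like the blue sample prints, left and right as seen from the robot: on the wide bare sheet the cog in the middle, the clothes peg straight to its left and the spanner straight to its right, each halfway between the cog and the sheet's short edge and lying parallel to that edge. On the square bare sheet lay the wooden ring in the middle and stand the reel upright in the centre of the ring. Leave the paste jar, the marker and the scissors where they are.

Things in the scene. Friction and masses are not known exactly. Their poses are not given: they have to be found in the camera images.
- wide_sheet: Wide wooden backing board, fixed: 270 (its y) x 170 (its x) x 10 mm, almost covered by a bare yellow-green sheet of 250 x 150 mm taped at its corners. Origin: centre of the underside; the sheet's face is 10 mm above it. y runs along the long side to the left as seen from the robot, x along the short edges away from the robot, z up. Yaw within 0.17 rad; left or right of the square one.
- square_sheet: Square backing board, wooden, fixed: 170 x 170 x 10 mm with a bare yellow-green sheet of 150 x 150 mm. Origin: centre of the underside; the sheet's face is 10 mm above it. Axes as for the wide one.
- cog: Steel cog wheel lying flat, 45 mm over its 14 teeth, solid grip diameter 41 to 45 mm, 10 mm thick, small dark holes in its face, 90 g. Origin: centre of the underside; z is its axle, up.
- clothes_peg: Wooden clothes peg with a steel spring, lying on its side: 74 mm long (its x), 15 mm wide (its y) at the middle, 13 mm at the closed end (-x), 18 mm at the spread end (+x), 10 mm high, 14 g, rigid (it does not open). Origin: its middle, on the underside; z up.
- spanner: Small steel combination spanner lying flat: 105 mm long (its x; ring end of 20 mm diameter at +x, open jaw of 22 mm at -x), flat shaft 11 mm wide (y) and 7 mm thick between x = -30 and +30 mm, heads 8 mm thick, 45 g. Origin: middle of the shaft, at table level under it; z up.
- wooden_ring: Wooden ring lying flat, darker wood: 92 mm outside, 68 mm inside diameter, so its band is 12 mm wide; 12 mm high, 30 g. Origin: centre of the ring at its underside; z up. Too wide to grip across: grip its band, one finger inside and one outside.
- reel: Full reel of pale thread with wooden ends, standing upright: a solid cylinder of 28 mm diameter and 36 mm height, 22 g. Origin: centre of the underside; z is its axis, up.
- paste_jar: Small lidded jar, 44 mm diameter, 52 mm high, loose, standing among the things; a bystander. Origin: centre of the underside.
- marker: White marker pen with a black cap, 112 mm long (its x), 16 mm thick, loose, lying beside the sheets; a bystander. Origin: middle of the underside.
- scissors: Small scissors with black handles, about 115 mm long (along its x, handles at +x), 46 mm wide over the handles, 8 mm high, loose, lying beside the sheets; a bystander. Origin: the pivot, at table level.
Mind the look-alikes: they are no part of the job. What is shaped like the clothes_peg but pink is not meant.

How it is judged:
At the end, for the whole second after the job is handed in: All at rest flat on the sheets: cog and ring within 12 mm of their sheet's middle; peg 55-85 mm left and spanner 55-85 mm right of the wide sheet's middle, within 15 mm of its long centre line and 0.2 rad of its short edges; reel upright on the sheet within 10 mm of the ring's centre (horizontal distance between cog and wide_sheet below 0.012 m and z of cog in the frame of wide_sheet between 0.006 and 0.014 m and y of clothes_peg in the frame of wide_sheet between 0.055 and 0.085 m and x of clothes_peg in the frame of wide_sheet between -0.015 and 0.015 m and z of clothes_peg in the frame of wide_sheet between 0.006 and 0.014 m and angle between the x axis of each of clothes_peg, spanner and the x axis of wide_sheet, either way round below 0.2 rad and angle between each of clothes_peg, spanner, wooden_ring, reel, cog's own z axis and vertical below 0.12 rad and y of spanner in the frame of wide_sheet between -0.085 and -0.055 m and x of spanner in the frame of wide_sheet between -0.015 and 0.015 m and z of spanner in the frame of wide_sheet between 0.006 and 0.014 m and horizontal distance between wooden_ring and square_sheet below 0.012 m and z of wooden_ring in the frame of square_sheet between 0.006 and 0.014 m and horizontal distance between reel and wooden_ring below 0.01 m and z of reel in the frame of square_sheet between 0.006 and 0.014 m and linear speed of each of cog, clothes_peg, spanner, wooden_ring, reel below 0.02 m/s); the robot touches nothing.
It fails at once if the paste jar is moved by more than 20 mm (distance of paste_jar from where it was at the start of the episode above 0.02 m).
It fails at once if the marker is moved by more than 20 mm (distance of marker from where it was at the start of the episode above 0.02 m).
It fails at once if the scissors is moved by more than 20 mm (distance of scissors from where it was at the start of the episode above 0.02 m).
It also fails if it takes over 109 s, if anything falls off the work surface, if the arm or the gripper's body presses on something with over 40 N, if the wrist force passes 120 N, or if a joint passes its speed limit or range.

### The arm

A 6-joint arm with a two-finger parallel gripper is mounted at the origin on the work surface. World frame = base frame: x ahead of the robot, y to its left, z up, the work surface at z = 0. Lengths are in m, angles in rad, forces in N, time in s.
With the tool pointing down it reaches from about 0.3 to 0.875 m from the base axis. Payload 6.4 kg.
Tool frame: the origin (TCP) lies at the very end of the fingers, on their centre line; the grasp point (between the pads) lies 19 mm behind it; z points along the fingers, y is the line along which they close (so a half turn about z gives the same grasp; the last joint's range is limited). The gripper opens to 85 mm and grips with 20 to 120 N. Pads are 22 mm wide; open, the fingers measure 114 mm over their backs; the gripper's body (76 mm by 85 mm) begins 54 mm behind the grasp point. The pads swing forward as they close: fully open they stand 13 mm farther back than shut.
Start: joints at [-1.348, 0.181, 1.607, -0, 1.354, -0.206], TCP at [0.239, -0.523, 0.231] pointing down, gripper open.
Joint ranges: [-2.99, 2.99], [-0.89, 2.07], [0.3, 2.58], [-1.14, 4.28], [0, 2.63], [-3.12, 3.12]. Speed limits (rad/s): [2.57, 2.57, 3.01, 3.14, 3.14, 3.14].

### API

Orientations are given as a unit quaternion [w, x, y, z].
In Python, from bench import * gives the robot as it stands. The module is installed in compiled form; this text tells all that it offers.
- The arm moves only by the tool arm_command, never from a script. Its arguments are lists of equal length, an entry for each row: "dp": the shift along the tool's x, y, z in units of 0.25 m (1.0 is 0.25 m), a list of three; "turn": the turn, a rotation vector about the tool's x, y, z in units of 30 degrees (1.0 is 30 degrees), a list of three; "jaw": the opening, from 0 (shut) to 1 (fully open). A call has 1 to 5 rows; each row is the pose to reach, as a shift and turn from the pose commanded when the call began, along the tool's axes at that moment; what a row does not reach only later rows make up. A row lasts 1/8 s, in which the tool goes at most 62.5 mm and 10.7 degrees, less where a joint would pass 70% of its speed; a pose out of reach is approached as far as the arm can. A call with a number of a shift or a turn outside -1 to 1 is refused whole. A call with a gripper value outside its range is refused whole. The fingers move at their own pace and stop on an object; the grip force is fixed at half the most. Time passes only in rows, so rows that repeat a pose let the fingers close. It gives the time, the measured TCP pose, the force, the opening and the grip force at its end, in the units of the state.
- get_obs(): the state, without advancing time (a new reading comes with each control period).
- camera(name): name is "side" or "top"; returns the picture (384x512x3 uint8, blue, green, red); there is no depth.
- get_calibration(name): a dict with "camera_matrix" (3x3 intrinsics, pixels), "R" (3x3) and "t" (3): a world point X has camera coordinates R X + t. Camera axes: x right, y down, z forward; pixel columns grow to the right and rows downward; lengths in m; the calibration is good to about 2 mm. A picture is of the moment at which its call begins. get_calibration takes no time and is no camera call.
- hand_in(): hands the job in; it is judged then, once.
The state is a dict: "time_s": time; "q": joint angles; "dq": joint speeds; "joint_efforts": joint torques, N m; "eef_pos": TCP position; "eef_rot": TCP orientation; "wrist_force": force on the tool from outside, world axes, zero at the start; "torque": the same for the moment, N m; "opening": opening from 0.0 (shut) to 1.0 (fully open); "grasp_force": force on a finger pad.
Only numpy, scipy, OpenCV 4.12 (cv2) and the standard library are available. Lean on these libraries where they do the work, as an engineer would, in place of code of your own. Each camera call takes 0.05 s, during which the arm holds its last target. There are 200 camera calls.

## Working session

There is one attempt and no reset: what is moved stays moved. The work goes in short steps, Python scripts to look and compute and a tool call to move; the robot and the scene stay as the last step left them, time stands still between calls to the robot, and variables do not carry over. Pictures are saved under pics/ and viewed, at most 16 in all, crops included, and the job is handed in when it is done.

Besides the shell and the picture viewer there is one more tool, called after "Call:" by a JSON object that holds its "method" and its "body", one argument or row to a line. arm_command: Moves the arm, as the interface text tells. Its arguments: {"type":"object","properties":{"dp":{"type":"array"},"turn":{"type":"array"},"jaw":{"type":"array"}},"required":["dp","turn","jaw"]}

```bash
mkdir -p pics; python3 - <<'E'
from bench import *
import cv2
for n in("top","side"):
    cv2.imwrite(f"pics/{n}0.png",camera(n)); c=get_calibration(n); print(n,c)
o=get_obs();print(o["time_s"],o["eef_pos"],o["eef_rot"],o["opening"])
E
```

```text
top {'camera_matrix': array([[346.65073199,   0.        , 254.59025752],
       [  0.        , 346.65073199, 190.48248697],
       [  0.        ,   0.        ,   1.        ]]), 'R': array([[-0.02080555, -0.99968493,  0.01404187],
       [-0.98702537,  0.01830145, -0.15951793],
       [ 0.15921069, -0.01717854, -0.98709516]]), 't': array([0.0117372 , 0.45125879, 0.88274374])}
side {'camera_matrix': array([[428.9358597 ,   0.        , 258.83359953],
       [  0.        , 428.9358597 , 187.95328205],
       [  0.        ,   0.        ,   1.        ]]), 'R': array([[-0.98473923, -0.17401676,  0.0026108 ],
       [-0.09558284,  0.52823323, -0.8437023 ],
       [ 0.14543923, -0.8310763 , -0.536805  ]]), 't': array([0.45889281, 0.05720038, 1.1472057 ])}
0.1 [ 0.23897422 -0.52245125  0.23047625] [-7.77538123e-04  9.77102388e-01  2.12768226e-01 -1.57698142e-05] 0.9958196516304288
```

View pics/top0.png

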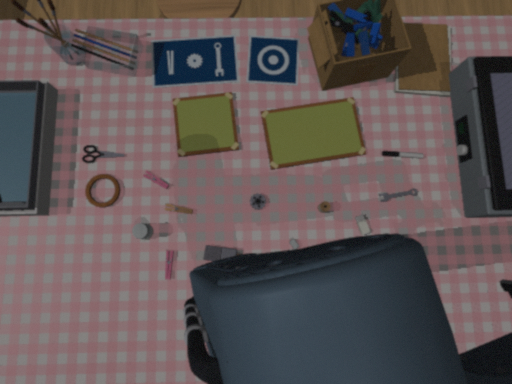

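View pics/side0.png

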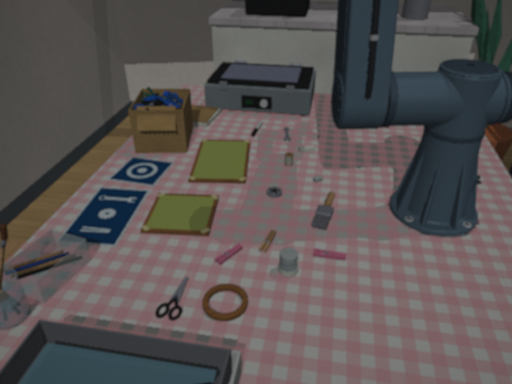

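The top view shows the wide sheet at (314,132), square (206,124), cog (259,201), spanner (399,195), ring (103,190), jar (144,230), scissors (103,153) and marker (403,155). The candidates for the peg are the wooden one at (179,209) and pink ones at (157,180) and (171,264). The wooden one fits. The candidate for the reel is (326,208). I'll confirm both in an enlarged crop.

```bash
python3 - <<'E'
import cv2,numpy as np
t=cv2.imread("pics/top0.png");s=cv2.imread("pics/side0.png")
a=cv2.resize(t[165:265,130:330],None,fx=4,fy=4,interpolation=cv2.INTER_CUBIC)
b=cv2.resize(s[115:215,240:340],None,fx=2,fy=2,interpolation=cv2.INTER_CUBIC)
c=cv2.resize(t[165:265,310:430],(240,200),interpolation=cv2.INTER_CUBIC)
d=cv2.resize(s[220:320,200:350],(300,200),interpolation=cv2.INTER_CUBIC)
bot=np.hstack([b,c,d]);bot=np.hstack([bot,np.zeros((200,800-bot.shape[1],3),np.uint8)])
cv2.imwrite("pics/crop1.png",cv2.convertScaleAbs(np.vstack([a,bot]),alpha=1.5))
E
```

```text
(no output)
```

View pics/crop1.png

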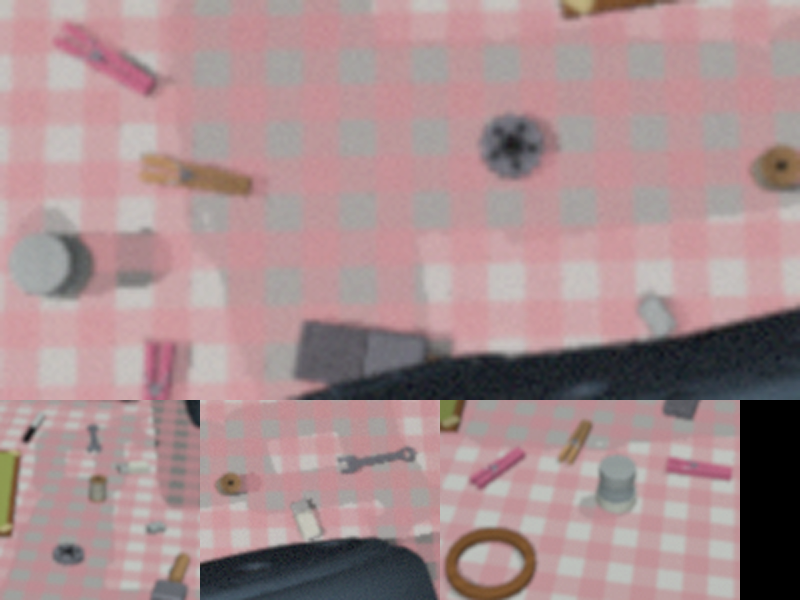

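The crop confirms that the wooden peg at top (179,209) is the one meant, since the other two are pink. The reel at (326,208) has wooden ends and stands upright. Now the measurements.

```bash
cat > h.py <<'E'
from bench import *
import cv2,numpy as np
def ray(n,px,z):
    c=get_calibration(n);R,t=c["R"],c["t"];C=-R.T@t
    d=(R.T@np.linalg.inv(c["camera_matrix"])@np.c_[np.atleast_2d(np.float64(px)),np.ones(len(np.atleast_2d(px)))].T).T
    return (C+d*((z-C[2])/d[:,2])[:,None])[:,:2]
def blob(img,lo,hi,near,r=45,close=3):
    m=cv2.inRange(cv2.cvtColor(img,cv2.COLOR_BGR2HSV),lo,hi)
    k=np.zeros_like(m);cv2.circle(k,near,r,255,-1);m&=k
    m=cv2.morphologyEx(m,cv2.MORPH_CLOSE,np.ones((close,close)))
    cs=cv2.findContours(m,cv2.RETR_EXTERNAL,cv2.CHAIN_APPROX_NONE)[0]
    return max(cs,key=cv2.contourArea)[:,0]
def rect(n,cnt,z):
    w=ray(n,cnt,z).astype(np.float32); (c,s,a)=cv2.minAreaRect(w)
    b=cv2.boxPoints((c,s,a)); e=[b[1]-b[0],b[2]-b[1]]; L=max(e,key=np.linalg.norm)
    return np.round(c,4),np.round(sorted(s),4),round(float(np.arctan(L[1]/L[0])),3)
def plan(wps,start=None):
    """wps: (x,y,z,phi) per call; phi = heading of tool x"""
    o=get_obs();p=o["eef_pos"];q=o["eef_rot"];cur=start or [*p,2*np.arctan2(q[2],q[1])]
    for w in wps:
        d=np.subtract(w,cur);f=cur[3];c,s=np.cos(f),np.sin(f)
        l=np.array([c*d[0]+s*d[1],s*d[0]-c*d[1],-d[2]])/.25
        print(np.round(w,3),"dp",np.round(l,3).tolist(),"turn z",round(-d[3]*180/np.pi/30,3),"rows>=",int(max(np.ceil(np.linalg.norm(d[:3])/.0625),np.ceil(abs(d[3])*57.3/10.7))))
        cur=list(w)
E
python3 - <<'E'
from h import *
t=cv2.imread("pics/top0.png");s=cv2.imread("pics/side0.png")
hs=cv2.cvtColor(t,cv2.COLOR_BGR2HSV)
for n,p in dict(ring=(88,190),peg=(185,210),cog=(259,195),span=(400,195),span2=(386,197),reel=(326,205),sheet=(206,124),wood=(176,125),cloth1=(240,190),cloth2=(390,210)).items(): print(n,hs[p[1],p[0]])
for nm,img,near in(("top",t,[(206,124),(314,132)]),("side",s,[(180,213),(222,160)])):
    for p,zz in zip(near,("sq","wide")):
        c=blob(img,(22,90,40),(45,255,255),p,65); print(nm,zz,*rect(nm,c,.010))
for n,p,z,r in(("ring",(103,190),.006,25),("peg",(179,209),.005,22),("reel",(326,208),.018,13)):
    c=blob(t,(5,75,30),(25,255,255),p,r);print(n,*rect("top",c,z),cv2.boundingRect(c))
for n,p,z,r in(("cog",(259,201),.005,14),("span",(399,195),.004,26)):
    c=blob(t,(90,0,20),(170,255,115),p,r);print(n,*rect("top",c,z),cv2.boundingRect(c))
for n,p,z in(("jar",(144,230),.05),("marker",(403,155),.008),("scis",(103,153),.004),("pinkpeg",(157,180),.005)):print(n,ray("top",p,z))
E
```

```text
ring [ 14 157  83]
peg [12 99 95]
cog [120  17  74]
span [120  18  72]
span2 [114  17  75]
reel [ 14 107  69]
sheet [ 33 119 101]
wood [ 13 140  84]
cloth1 [177  48 123]
cloth2 [178  56 127]
top sq [0.65   0.1382] [0.1517 0.1528] 0.105
top wide [ 0.6196 -0.1653] [0.1523 0.2539] -1.42
side sq [0.6459 0.1396] [0.1577 0.1586] 0.124
side wide [ 0.6141 -0.1598] [0.158  0.2599] -1.432
ring [0.4656 0.4176] [0.0883 0.0929] 1.553 (85, 174, 35, 33)
peg [0.4111 0.2088] [0.0176 0.0741] 1.409 (165, 204, 28, 10)
reel [ 0.4072 -0.1861] [0.0244 0.0272] 1.551 (320, 202, 11, 10)
cog [ 0.426 -0.005] [0.041  0.0413] -0.026 (250, 194, 16, 16)
span [ 0.4374 -0.3927] [0.023  0.1045] -1.435 (379, 188, 38, 14)
jar [[0.35227756 0.28739039]]
marker [[ 0.54873194 -0.41469397]]
scis [[0.56976457 0.42087555]]
pinkpeg [[0.4905236  0.26949289]]
```

```bash
python3 - <<'E'
from h import *
t=cv2.imread("pics/top0.png");s=cv2.imread("pics/side0.png")
for n,p,z,r in(("ring",(225,301),.006,30),("peg",(268,241),.005,16),("reel",(289,158),.018,13)):
    c=blob(s,(5,75,30),(25,255,255),p,r);print(n,*rect("side",c,z),cv2.boundingRect(c))
for n,p,z,r in(("cog",(274,192),.005,12),("span",(287,134),.004,12)):
    c=blob(s,(90,0,10),(170,255,115),p,r);print(n,*rect("side",c,z),cv2.boundingRect(c))
c=blob(t,(5,75,30),(25,255,255),(326,208),13);print("reel top plane",*rect("top",c,.036))
plan([(.411,.209,.12,1.409),(.411,.209,.10,1.409)])
E
```

```text
ring [0.4612 0.4168] [0.0889 0.0961] -1.287 (203, 284, 45, 37)
peg [0.4068 0.2111] [0.0187 0.0788] 1.351 (260, 231, 15, 21)
reel [ 0.4062 -0.2097] [0.017  0.0231] 1.255 (286, 153, 7, 4)
cog [ 0.4238 -0.0076] [0.0397 0.0523] -1.412 (267, 186, 15, 11)
span [ 0.4329 -0.3892] [0.0209 0.1004] -1.445 (284, 128, 7, 13)
reel top plane [ 0.4052 -0.1821] [0.0239 0.0267] 1.551
[0.411 0.209 0.12  1.409] dp [1.842, -2.375, 0.442] turn z -1.872 rows>= 13
[0.411 0.209 0.1   1.409] dp [0.0, 0.0, 0.08] turn z -0.0 rows>= 1
```

```bash
cat >> h.py <<'E'
def plan(wps,start=None):
    """wps: (x,y,z,phi) waypoints; splits into calls of at most 30 deg and 0.25 m per axis"""
    o=get_obs();p=o["eef_pos"];q=o["eef_rot"];cur=np.array(start if start is not None else [*p,2*np.arctan2(q[2],q[1])],float)
    for w in wps:
        w=np.array(w,float);d0=w-cur
        N=int(max(1,np.ceil(abs(d0[3])/.5236-.02),np.ceil(np.linalg.norm(d0[:3])/.25)))
        for k in range(N):
            d=(w-cur)/(N-k);f=cur[3];A=np.array([[np.cos(f),np.sin(f),0],[np.sin(f),-np.cos(f),0],[0,0,-1]])
            l=np.round(A@d[:3]/.25/.005)*.005;tz=np.round(-d[3]/.5236/.005)*.005
            cur=cur+[*(A.T@l*.25),-tz*.5236]
            print("dp",np.round(l,3).tolist(),"turn",round(tz,3),"rows>=",int(max(1,np.ceil(np.linalg.norm(l)*.25/.0625-.01),np.ceil(abs(tz)*30/10.7))),"->",np.round(cur,3))
E
python3 - <<'E'
from h import *
plan([(.435,-.391,.10,1.706),(.435,-.391,.002,1.706)])
E
```

```text
dp [0.31, -0.05, 0.175] turn -0.815 rows>= 3 -> [ 0.304 -0.479  0.187  0.856]
dp [0.305, 0.08, 0.175] turn -0.81 rows>= 3 -> [ 0.369 -0.434  0.143  1.28 ]
dp [0.24, 0.2, 0.17] turn -0.815 rows>= 3 -> [ 0.434 -0.391  0.1    1.706]
dp [0.0, 0.0, 0.395] turn 0.0 rows>= 2 -> [ 0.434 -0.391  0.002  1.706]
```

Call:
{"method": "arm_command", "body": {
  "dp": [
    [0.31,-0.05,0.175],
    [0.31,-0.05,0.175],
    [0.31,-0.05,0.175]
  ],
  "turn": [
    [0,0,-0.815],
    [0,0,-0.815],
    [0,0,-0.815]
  ],
  "jaw": [0.5,0.5,0.5]
}}

```text
time_s: 0.48
eef_pos: [0.3054, -0.4768, 0.1853]
eef_rot: [-0.002, 0.909, 0.417, 0.0]
wrist_force: [-0.6, -0.5, 0.6]
opening: 0.496
grasp_force: 0.0
```

Call:
{"method": "arm_command", "body": {
  "dp": [
    [0.305,0.08,0.175],
    [0.305,0.08,0.175],
    [0.305,0.08,0.175]
  ],
  "turn": [
    [0,0,-0.81],
    [0,0,-0.81],
    [0,0,-0.81]
  ],
  "jaw": [0.5,0.5,0.5]
}}

```text
time_s: 0.85
eef_pos: [0.3702, -0.4322, 0.1416]
eef_rot: [-0.002, 0.8, 0.599, 0.0]
wrist_force: [-0.1, 0.3, 0.7]
opening: 0.502
grasp_force: 0.0
```

Call:
{"method": "arm_command", "body": {
  "dp": [
    [0.24,0.2,0.17],
    [0.24,0.2,0.17],
    [0.24,0.2,0.17],
    [0.24,0.2,0.17]
  ],
  "turn": [
    [0,0,-0.815],
    [0,0,-0.815],
    [0,0,-0.815],
    [0,0,-0.815]
  ],
  "jaw": [0.5,0.5,0.5,0.5]
}}

```text
time_s: 1.35
eef_pos: [0.4346, -0.3912, 0.1006]
eef_rot: [-0.001, 0.658, 0.753, 0.0]
wrist_force: [-0.7, -0.7, 0.1]
opening: 0.503
grasp_force: 0.0
```

```bash
python3 - <<'E'
from h import *
o=get_obs();print(o["time_s"],o["eef_pos"],o["eef_rot"],o["opening"],o["wrist_force"])
t=camera("top");s=camera("side")
cv2.imwrite("pics/c2.png",np.hstack([cv2.resize(t[150:250,340:440],(400,400),interpolation=2),cv2.resize(s[85:185,240:340],(400,400),interpolation=2)]))
plan([(.435,-.391,.002,1.706)])
E
```

```text
1.35 [ 0.43460579 -0.3911754   0.10064822] [-5.99596180e-04  6.57520671e-01  7.53436261e-01  9.27035812e-05] 0.5034567644838285 [-0.65760776 -0.73635921  0.13570176]
dp [0.005, 0.005, 0.395] turn -0.0 rows>= 2 -> [ 0.436 -0.39   0.002  1.705]
```

View pics/c2.png

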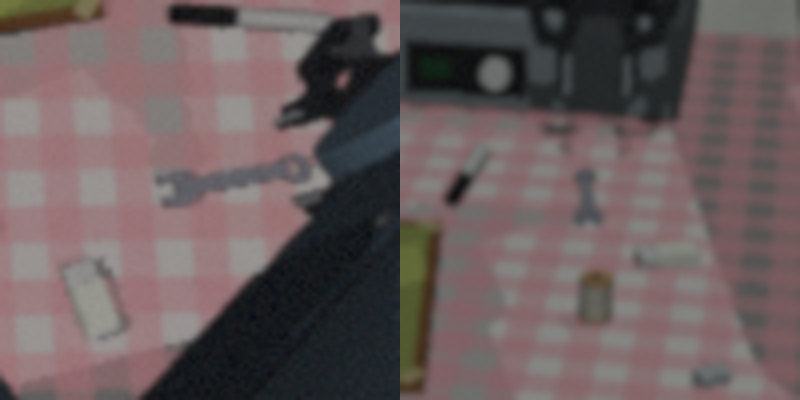

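The crop shows the spanner lying clear at top (384–414, 192–197). The open jaw is at its left, and the fingers are above it, shifted by perspective as expected. I'll descend and grip.

Call:
{"method": "arm_command", "body": {
  "dp": [
    [0,0,0.25],
    [0,0,0.39],
    [0,0,0.39],
    [0,0,0.39]
  ],
  "turn": [
    [0,0,0],
    [0,0,0],
    [0,0,0],
    [0,0,0]
  ],
  "jaw": [0.5,0.5,0.5,0.2]
}}

```text
time_s: 1.95
eef_pos: [0.4349, -0.3926, 0.005]
eef_rot: [0.001, 0.658, 0.753, -0.0]
wrist_force: [0.7, -0.3, 0.8]
opening: 0.301
grasp_force: 0.0
```

Call:
{"method": "arm_command", "body": {
  "dp": [
    [0,0,0],
    [0,0,0],
    [0,0,0],
    [0,0,0]
  ],
  "turn": [
    [0,0,0],
    [0,0,0],
    [0,0,0],
    [0,0,0]
  ],
  "jaw": [0,0,0,0]
}}

```text
time_s: 2.45
eef_pos: [0.4353, -0.3929, 0.0057]
eef_rot: [0.001, 0.658, 0.753, -0.0]
wrist_force: [-2.2, 0.0, 7.3]
opening: 0.084
grasp_force: 59.1
```

```bash
python3 - <<'E'
from h import *
o=get_obs();print(o["time_s"],o["opening"])
f=.148;W=np.array([.617,-.1625]);yv=np.array([-np.sin(f),np.cos(f)])
for n,s in(("peg",.07),("span",-.07)):print(n,W+s*yv)
x,y=W-.07*yv
plan([(.435,-.391,.08,1.706),(x,y,.08,f),(x,y,.014,f)])
E
```

```text
2.45 0.08391994670247674
peg [ 0.60667778 -0.09326524]
span [ 0.62732222 -0.23173476]
dp [0.01, -0.0, -0.295] turn 0.0 rows>= 2 -> [ 0.435 -0.39   0.079  1.706]
dp [0.175, 0.285, -0.0] turn 0.99 rows>= 3 -> [ 0.5   -0.337  0.079  1.188]
dp [0.29, 0.16, -0.0] turn 0.995 rows>= 3 -> [ 0.564 -0.285  0.079  0.667]
dp [0.33, -0.01, -0.0] turn 0.99 rows>= 3 -> [ 0.627 -0.232  0.079  0.149]
dp [0.0, -0.0, 0.26] turn 0.0 rows>= 2 -> [ 0.627 -0.232  0.014  0.149]
```

Call:
{"method": "arm_command", "body": {
  "dp": [
    [0,0,-0.15],
    [0,0,-0.3],
    [0,0,-0.3]
  ],
  "turn": [
    [0,0,0],
    [0,0,0],
    [0,0,0]
  ],
  "jaw": [0,0,0]
}}

```text
time_s: 2.82
eef_pos: [0.4364, -0.3941, 0.083]
eef_rot: [0.004, 0.658, 0.753, -0.001]
wrist_force: [-0.5, -0.3, -1.2]
opening: 0.086
grasp_force: 58.7
```

```bash
python3 - <<'E'
from h import *
o=get_obs();print(o["time_s"],o["opening"],o["grasp_force"])
s=camera("side")
cv2.imwrite("pics/c3.png",cv2.resize(s[85:185,220:340],(600,500),interpolation=2))
f=.148;x,y=.6273,-.2317
plan([(x,y,.08,f),(x,y,.016,f)])
E
```

```text
2.825 0.08606588832349779 58.65975558757782
dp [0.18, 0.28, 0.0] turn 0.99 rows>= 3 -> [ 0.499 -0.339  0.081  1.188]
dp [0.295, 0.16, 0.0] turn 0.995 rows>= 3 -> [ 0.563 -0.285  0.081  0.667]
dp [0.335, -0.01, 0.005] turn 0.99 rows>= 3 -> [ 0.628 -0.232  0.08   0.149]
dp [-0.0, 0.0, 0.255] turn 0.0 rows>= 2 -> [ 0.628 -0.232  0.016  0.149]
```

View pics/c3.png

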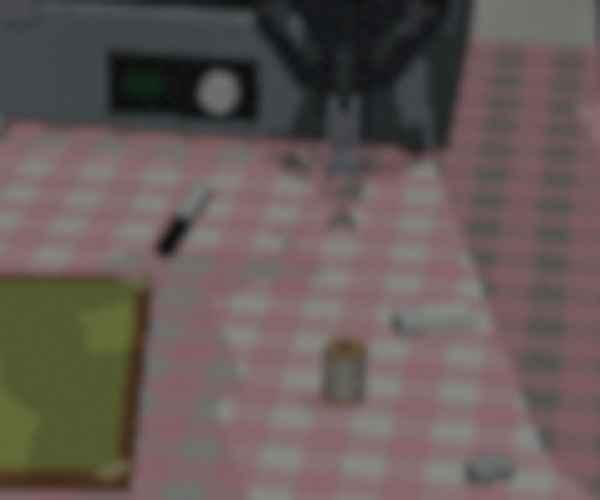

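The spanner hangs in the fingers at side (288,118) with its shadow below, and the grip force is 59 N. I'll carry it to the sheet.

Call:
{"method": "arm_command", "body": {
  "dp": [
    [0.18,0.28,0],
    [0.18,0.28,0],
    [0.18,0.28,0]
  ],
  "turn": [
    [0,0,0.99],
    [0,0,0.99],
    [0,0,0.99]
  ],
  "jaw": [0,0,0]
}}

```text
time_s: 3.25
eef_pos: [0.4984, -0.3352, 0.0772]
eef_rot: [-0.001, 0.829, 0.559, -0.0]
wrist_force: [-0.4, -0.1, -0.6]
opening: 0.086
grasp_force: 58.8
```

Call:
{"method": "arm_command", "body": {
  "dp": [
    [0.295,0.16,0],
    [0.295,0.16,0],
    [0.295,0.16,0]
  ],
  "turn": [
    [0,0,0.995],
    [0,0,0.995],
    [0,0,0.995]
  ],
  "jaw": [0,0,0]
}}

```text
time_s: 3.62
eef_pos: [0.563, -0.2818, 0.0771]
eef_rot: [-0.001, 0.945, 0.326, -0.001]
wrist_force: [-0.8, 0.6, -0.8]
opening: 0.078
grasp_force: 58.8
```

Call:
{"method": "arm_command", "body": {
  "dp": [
    [0.335,-0.01,0.005],
    [0.335,-0.01,0.005],
    [0.335,-0.01,0.005],
    [0.335,-0.01,0.005]
  ],
  "turn": [
    [0,0,0.99],
    [0,0,0.99],
    [0,0,0.99],
    [0,0,0.99]
  ],
  "jaw": [0,0,0,0]
}}

```text
time_s: 4.12
eef_pos: [0.626, -0.2295, 0.0758]
eef_rot: [-0.001, 0.997, 0.075, -0.001]
wrist_force: [-0.5, 0.0, -0.0]
opening: 0.085
grasp_force: 58.8
```

```bash
python3 - <<'E'
from h import *
o=get_obs();print(o["time_s"],o["eef_pos"],o["eef_rot"],o["opening"],o["grasp_force"])
f=.148;x,y=.6273,-.2317
plan([(x,y,.016,f)])
E
```

```text
4.125 [ 0.62599433 -0.22953848  0.07583345] [-7.67815617e-04  9.97160092e-01  7.52987078e-02 -1.12538603e-03] 0.08462410682356054 58.792394399642944
dp [0.005, 0.01, 0.24] turn 0.005 rows>= 1 -> [ 0.628 -0.232  0.016  0.148]
```

Lower, pause, then open modestly and retreat.

Call:
{"method": "arm_command", "body": {
  "dp": [
    [0.005,0.01,0.15],
    [0.005,0.01,0.235],
    [0.005,0.01,0.235],
    [0.005,0.01,0.235]
  ],
  "turn": [
    [0,0,0],
    [0,0,0],
    [0,0,0],
    [0,0,0]
  ],
  "jaw": [0,0,0,0]
}}

```text
time_s: 4.62
eef_pos: [0.6286, -0.2331, 0.0193]
eef_rot: [0.0, 0.997, 0.075, 0.0]
wrist_force: [0.0, -0.1, 0.7]
opening: 0.083
grasp_force: 88.5
```

Call:
{"method": "arm_command", "body": {
  "dp": [
    [0,0,0],
    [0,0,0],
    [0,0,0],
    [0,0,-0.15],
    [0,0,-0.4]
  ],
  "turn": [
    [0,0,0],
    [0,0,0],
    [0,0,0],
    [0,0,0],
    [0,0,0]
  ],
  "jaw": [0.2,0.35,0.4,0.5,0.7]
}}

```text
time_s: 5.25
eef_pos: [0.6264, -0.2317, 0.117]
eef_rot: [-0.002, 0.997, 0.074, -0.003]
wrist_force: [1.3, -0.2, 0.3]
opening: 0.69
grasp_force: 0.0
```

```bash
python3 - <<'E'
from h import *
o=get_obs();print(o["time_s"],o["eef_pos"],o["opening"])
plan([(.424,-.006,.10,.5),(.424,-.006,.001,.5)])
E
```

```text
5.25 [ 0.62637324 -0.23172341  0.11698002] 0.6904214169223781
dp [-0.335, -0.505, 0.035] turn -0.335 rows>= 3 -> [ 0.525 -0.119  0.108  0.324]
dp [-0.24, -0.56, 0.035] turn -0.335 rows>= 3 -> [ 0.423 -0.006  0.099  0.499]
dp [0.0, 0.0, 0.395] turn -0.0 rows>= 2 -> [ 0.423 -0.006  0.001  0.499]
```

```bash
python3 - <<'E'
from h import *
plan([(.424,-.006,.10,.148),(.424,-.006,.001,.148)])
t=camera("top")
cv2.imwrite("pics/c4.png",cv2.resize(t[80:220,240:440],(800,560),interpolation=2))
E
```

```text
dp [-0.335, -0.505, 0.035] turn 0.0 rows>= 3 -> [ 0.525 -0.119  0.108  0.149]
dp [-0.33, -0.51, 0.035] turn 0.0 rows>= 3 -> [ 0.424 -0.005  0.099  0.149]
dp [-0.0, 0.0, 0.395] turn 0.0 rows>= 2 -> [ 0.424 -0.005  0.001  0.149]
```

View pics/c4.png

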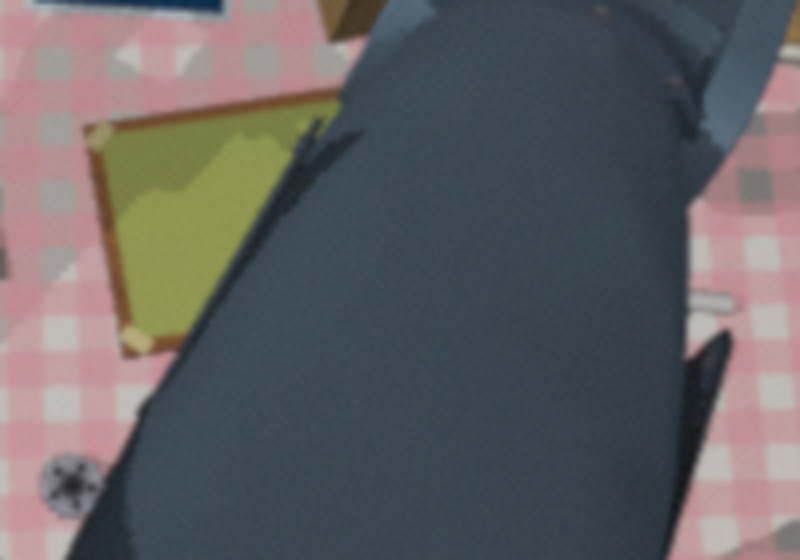

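The arm hides the spanner. The cog is untouched at (258,201). I'll go on to it.

Call:
{"method": "arm_command", "body": {
  "dp": [
    [-0.335,-0.505,0.035],
    [-0.335,-0.505,0.035],
    [-0.335,-0.505,0.035]
  ],
  "turn": [
    [0,0,0],
    [0,0,0],
    [0,0,0]
  ],
  "jaw": [0.75,0.75,0.75]
}}

```text
time_s: 5.68
eef_pos: [0.5243, -0.1178, 0.1095]
eef_rot: [-0.001, 0.997, 0.075, -0.001]
wrist_force: [0.8, -0.4, 0.9]
opening: 0.746
grasp_force: 0.0
```

Call:
{"method": "arm_command", "body": {
  "dp": [
    [-0.33,-0.51,0.035],
    [-0.33,-0.51,0.035],
    [-0.33,-0.51,0.035],
    [-0.33,-0.51,0.035]
  ],
  "turn": [
    [0,0,0],
    [0,0,0],
    [0,0,0],
    [0,0,0]
  ],
  "jaw": [0.75,0.75,0.75,0.75]
}}

```text
time_s: 6.18
eef_pos: [0.4253, -0.0052, 0.1013]
eef_rot: [-0.0, 0.997, 0.075, 0.0]
wrist_force: [0.0, -0.3, 0.6]
opening: 0.753
grasp_force: 0.0
```

```bash
python3 - <<'E'
from h import *
o=get_obs();print(o["time_s"],o["eef_pos"],o["opening"])
plan([(.424,-.006,.001,.148)])
t=camera("top");s=camera("side")
c=blob(t,(90,0,20),(170,255,125),(344,142),30);print("span",*rect("top",c,.014),cv2.boundingRect(c))
cv2.imwrite("pics/c5.png",np.hstack([cv2.resize(t[90:190,250:390],(560,400),interpolation=2),cv2.resize(s[130:230,230:290],(240,400),interpolation=2)]))
E
```

```text
6.175 [ 0.42533306 -0.0051881   0.10132002] 0.7534354779831369
dp [-0.005, 0.0, 0.4] turn 0.005 rows>= 2 -> [ 0.424 -0.005  0.001  0.148]
span [ 0.6283 -0.2329] [0.0194 0.0865] 0.17 (331, 113, 14, 30)
```

View pics/c5.png

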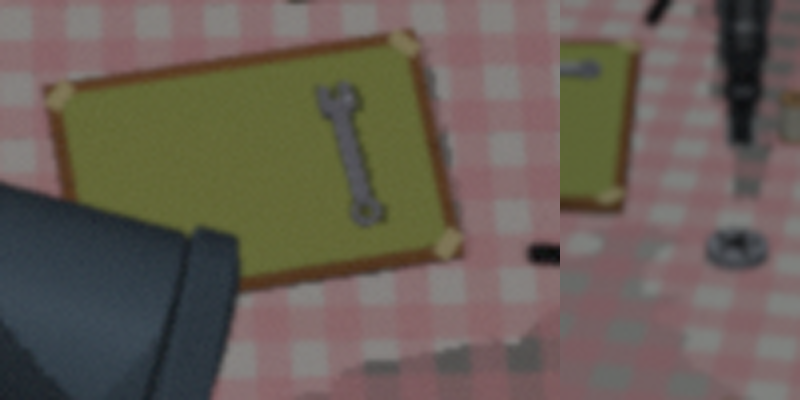

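The spanner lies parallel to the short edge at top (338,128), about 68 mm right of the middle. Now I'll grip the cog.

Call:
{"method": "arm_command", "body": {
  "dp": [
    [-0.005,0,0.25],
    [-0.005,0,0.4],
    [-0.005,0,0.4],
    [-0.005,0,0.4]
  ],
  "turn": [
    [0,0,0],
    [0,0,0],
    [0,0,0],
    [0,0,0]
  ],
  "jaw": [0.75,0.75,0.75,0.7]
}}

```text
time_s: 6.78
eef_pos: [0.4268, -0.0076, 0.0024]
eef_rot: [0.0, 0.997, 0.074, 0.001]
wrist_force: [-0.3, 0.1, 0.1]
opening: 0.702
grasp_force: 0.0
```

Call:
{"method": "arm_command", "body": {
  "dp": [
    [0,0,0],
    [0,0,0],
    [0,0,0],
    [0,0,0]
  ],
  "turn": [
    [0,0,0],
    [0,0,0],
    [0,0,0],
    [0,0,0]
  ],
  "jaw": [0.2,0.2,0.2,0.2]
}}

```text
time_s: 7.28
eef_pos: [0.4271, -0.0074, 0.0036]
eef_rot: [0.001, 0.997, 0.074, 0.002]
wrist_force: [-1.9, 0.3, 9.3]
opening: 0.442
grasp_force: 59.0
```

Call:
{"method": "arm_command", "body": {
  "dp": [
    [0,0,-0.15],
    [0,0,-0.3],
    [0,0,-0.3]
  ],
  "turn": [
    [0,0,0],
    [0,0,0],
    [0,0,0]
  ],
  "jaw": [0.2,0.2,0.2]
}}

```text
time_s: 7.65
eef_pos: [0.4284, -0.0075, 0.0802]
eef_rot: [0.002, 0.997, 0.074, 0.004]
wrist_force: [1.2, 0.3, 0.2]
opening: 0.436
grasp_force: 60.2
```

```bash
python3 - <<'E'
from h import *
s=camera("side")
cv2.imwrite("pics/c6.png",cv2.resize(s[140:220,220:320],(600,480),interpolation=2))
plan([(.617,-.1625,.08,.148),(.617,-.1625,.012,.148)])
E
```

```text
dp [0.66, 0.725, -0.005] turn 0.0 rows>= 4 -> [ 0.617 -0.162  0.08   0.149]
dp [-0.0, 0.0, 0.27] turn 0.0 rows>= 2 -> [ 0.617 -0.162  0.012  0.149]
```

View pics/c6.png

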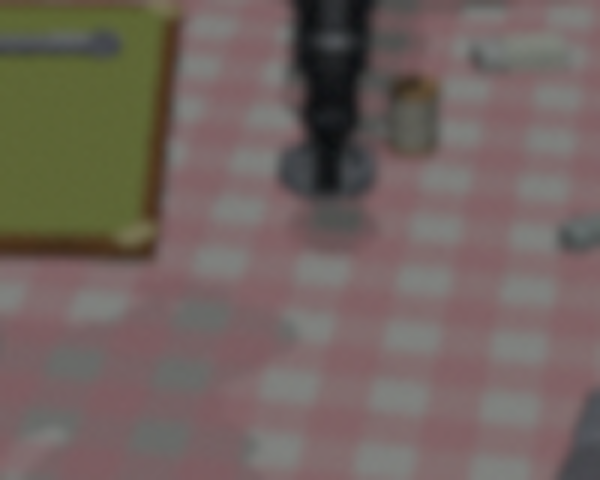

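The cog hangs in the fingers at side (275,169) with its shadow beneath, level.

Call:
{"method": "arm_command", "body": {
  "dp": [
    [0.66,0.725,0],
    [0.66,0.725,0],
    [0.66,0.725,0],
    [0.66,0.725,0],
    [0.66,0.725,0]
  ],
  "turn": [
    [0,0,0],
    [0,0,0],
    [0,0,0],
    [0,0,0],
    [0,0,0]
  ],
  "jaw": [0.2,0.2,0.2,0.2,0.2]
}}

```text
time_s: 8.32
eef_pos: [0.6169, -0.1643, 0.0745]
eef_rot: [0.0, 0.997, 0.073, 0.0]
wrist_force: [-0.7, 0.3, -0.6]
opening: 0.44
grasp_force: 60.4
```

Call:
{"method": "arm_command", "body": {
  "dp": [
    [0,0,0],
    [0,0,0]
  ],
  "turn": [
    [0,0,0],
    [0,0,0]
  ],
  "jaw": [0.2,0.2]
}}

```text
time_s: 8.57
eef_pos: [0.6139, -0.1602, 0.0757]
eef_rot: [-0.0, 0.997, 0.075, -0.001]
wrist_force: [0.1, -0.4, -1.3]
opening: 0.439
grasp_force: 60.4
```

```bash
python3 - <<'E'
from h import *
plan([(.617,-.1625,.014,.148)])
E
```

```text
dp [0.01, 0.01, 0.245] turn 0.005 rows>= 1 -> [ 0.617 -0.162  0.014  0.147]
```

Call:
{"method": "arm_command", "body": {
  "dp": [
    [0.01,0.01,0.15],
    [0.01,0.01,0.245],
    [0.01,0.01,0.245],
    [0.01,0.01,0.245]
  ],
  "turn": [
    [0,0,0],
    [0,0,0],
    [0,0,0],
    [0,0,0]
  ],
  "jaw": [0.2,0.2,0.2,0.2]
}}

```text
time_s: 9.07
eef_pos: [0.6184, -0.1633, 0.0163]
eef_rot: [0.0, 0.997, 0.075, 0.001]
wrist_force: [0.9, -0.3, -1.3]
opening: 0.436
grasp_force: 82.8
```

Call:
{"method": "arm_command", "body": {
  "dp": [
    [0,0,0],
    [0,0,0],
    [0,0,0],
    [0,0,-0.15],
    [0,0,-0.35]
  ],
  "turn": [
    [0,0,0],
    [0,0,0],
    [0,0,0],
    [0,0,0],
    [0,0,0]
  ],
  "jaw": [0.55,0.58,0.58,0.58,0.5]
}}

```text
time_s: 9.7
eef_pos: [0.6167, -0.1631, 0.1019]
eef_rot: [-0.001, 0.997, 0.074, -0.002]
wrist_force: [0.4, -0.1, 0.4]
opening: 0.5
grasp_force: 0.0
```

```bash
python3 - <<'E'
from h import *
plan([(.410,.210,.09,1.40),(.410,.210,.004,1.40)])
E
```

```text
dp [-0.2, -0.535, 0.015] turn -0.795 rows>= 3 -> [ 0.548 -0.038  0.098  0.565]
dp [0.035, -0.565, 0.015] turn -0.8 rows>= 3 -> [0.479 0.086 0.094 0.984]
dp [0.26, -0.505, 0.02] turn -0.795 rows>= 3 -> [0.41  0.21  0.089 1.4  ]
dp [0.0, -0.0, 0.34] turn -0.0 rows>= 2 -> [0.41  0.21  0.004 1.4  ]
```

Now the peg.

Call:
{"method": "arm_command", "body": {
  "dp": [
    [-0.2,-0.535,0.015],
    [-0.2,-0.535,0.015],
    [-0.2,-0.535,0.015]
  ],
  "turn": [
    [0,0,-0.795],
    [0,0,-0.795],
    [0,0,-0.795]
  ],
  "jaw": [0.5,0.5,0.5]
}}

```text
time_s: 10.07
eef_pos: [0.5465, -0.0357, 0.0985]
eef_rot: [-0.001, 0.96, 0.281, -0.001]
wrist_force: [-0.0, -0.4, -0.5]
opening: 0.503
grasp_force: 0.0
```

Call:
{"method": "arm_command", "body": {
  "dp": [
    [0.035,-0.565,0.015],
    [0.035,-0.565,0.015],
    [0.035,-0.565,0.015]
  ],
  "turn": [
    [0,0,-0.8],
    [0,0,-0.8],
    [0,0,-0.8]
  ],
  "jaw": [0.5,0.5,0.5]
}}

```text
time_s: 10.45
eef_pos: [0.4789, 0.0874, 0.0949]
eef_rot: [-0.0, 0.88, 0.474, -0.0]
wrist_force: [0.9, -0.6, 0.7]
opening: 0.502
grasp_force: 0.0
```

Call:
{"method": "arm_command", "body": {
  "dp": [
    [0.26,-0.505,0.02],
    [0.26,-0.505,0.02],
    [0.26,-0.505,0.02],
    [0.26,-0.505,0.02],
    [0.26,-0.505,0.02]
  ],
  "turn": [
    [0,0,-0.795],
    [0,0,-0.795],
    [0,0,-0.795],
    [0,0,-0.795],
    [0,0,-0.795]
  ],
  "jaw": [0.5,0.5,0.5,0.5,0.5]
}}

```text
time_s: 11.08
eef_pos: [0.413, 0.2083, 0.0904]
eef_rot: [0.001, 0.766, 0.643, 0.0]
wrist_force: [0.7, 0.8, -0.3]
opening: 0.5
grasp_force: 0.0
```

```bash
python3 - <<'E'
from h import *
o=get_obs();print(o["time_s"],o["eef_pos"],2*np.arctan2(o["eef_rot"][2],o["eef_rot"][1]))
plan([(.410,.210,.004,1.40)])
t=camera("top");s=camera("side")
for n,p,r in(("cog",(306,132),14),("span",(340,128),26)):
    c=blob(t,(90,0,20),(170,255,125),p,r);print(n,*rect("top",c,.015),cv2.boundingRect(c))
c=blob(s,(5,75,30),(25,255,255),(268,241),16);print("peg side",*rect("side",c,.005))
E
```

```text
11.075 [0.41295325 0.20829706 0.09037265] 1.3971376522511147
dp [0.005, -0.015, 0.345] turn -0.005 rows>= 2 -> [0.409 0.21  0.004 1.4  ]
cog [ 0.6189 -0.1643] [0.038 0.039] -0.835 (306, 125, 15, 14)
span [ 0.6312 -0.2303] [0.0208 0.0864] 0.144 (330, 112, 14, 30)
peg side [0.4065 0.2097] [0.0187 0.0797] 1.351
```

The cog sits at the sheet's middle, within 2 mm. I'll grip the peg.

Call:
{"method": "arm_command", "body": {
  "dp": [
    [0.005,-0.01,0.22],
    [0.005,-0.01,0.345],
    [0.005,-0.01,0.345],
    [0.005,-0.01,0.345]
  ],
  "turn": [
    [0,0,0],
    [0,0,0],
    [0,0,0],
    [0,0,0]
  ],
  "jaw": [0.5,0.5,0.5,0.4]
}}

```text
time_s: 11.68
eef_pos: [0.4105, 0.2107, 0.0048]
eef_rot: [0.0, 0.765, 0.644, 0.001]
wrist_force: [0.4, -0.0, 1.1]
opening: 0.396
grasp_force: 0.0
```

Call:
{"method": "arm_command", "body": {
  "dp": [
    [0,0,0],
    [0,0,0],
    [0,0,0],
    [0,0,0]
  ],
  "turn": [
    [0,0,0],
    [0,0,0],
    [0,0,0],
    [0,0,0]
  ],
  "jaw": [0.05,0.05,0.05,0.05]
}}

```text
time_s: 12.18
eef_pos: [0.4108, 0.2113, 0.0056]
eef_rot: [0.001, 0.765, 0.644, 0.001]
wrist_force: [-0.1, -1.4, 5.4]
opening: 0.16
grasp_force: 58.4
```

Call:
{"method": "arm_command", "body": {
  "dp": [
    [0,0,-0.15],
    [0,0,-0.3],
    [0,0,-0.3],
    [0,0,-0.3]
  ],
  "turn": [
    [0,0,0],
    [0,0,0],
    [0,0,0],
    [0,0,0]
  ],
  "jaw": [0.05,0.05,0.05,0.05]
}}

```text
time_s: 12.68
eef_pos: [0.4093, 0.2111, 0.0792]
eef_rot: [0.0, 0.765, 0.644, 0.001]
wrist_force: [-0.6, -0.2, 0.4]
opening: 0.152
grasp_force: 58.6
```

```bash
python3 - <<'E'
from h import *
s=camera("side")
cv2.imwrite("pics/c7.png",cv2.resize(s[180:280,210:330],(600,500),interpolation=2))
plan([(.607,-.0935,.08,.148)])
E
```

```text
dp [-0.355, 0.33, -0.0] turn 0.795 rows>= 3 -> [0.475 0.109 0.079 0.984]
dp [-0.19, 0.445, -0.005] turn 0.8 rows>= 3 -> [0.541 0.008 0.08  0.565]
dp [0.005, 0.485, -0.0] turn 0.795 rows>= 3 -> [ 0.607 -0.093  0.08   0.149]
```

View pics/c7.png

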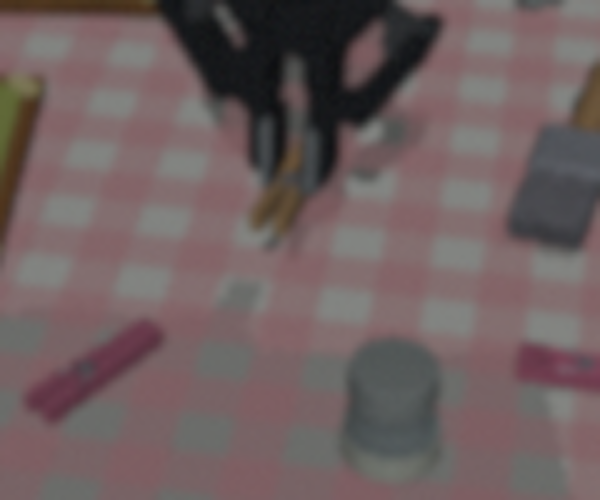

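The peg is held between the fingers at side (266,218), the jar is untouched, and the lift clears everything.

Call:
{"method": "arm_command", "body": {
  "dp": [
    [-0.355,0.33,0],
    [-0.355,0.33,0],
    [-0.355,0.33,0]
  ],
  "turn": [
    [0,0,0.795],
    [0,0,0.795],
    [0,0,0.795]
  ],
  "jaw": [0.05,0.05,0.05]
}}

```text
time_s: 13.1
eef_pos: [0.4772, 0.1063, 0.0781]
eef_rot: [0.0, 0.883, 0.469, -0.0]
wrist_force: [0.3, -0.4, -0.8]
opening: 0.154
grasp_force: 58.7
```

Call:
{"method": "arm_command", "body": {
  "dp": [
    [-0.19,0.445,-0.005],
    [-0.19,0.445,-0.005],
    [-0.19,0.445,-0.005]
  ],
  "turn": [
    [0,0,0.8],
    [0,0,0.8],
    [0,0,0.8]
  ],
  "jaw": [0.05,0.05,0.05]
}}

```text
time_s: 13.48
eef_pos: [0.5434, 0.0048, 0.0792]
eef_rot: [0.0, 0.961, 0.275, 0.0]
wrist_force: [-0.4, 0.3, -1.8]
opening: 0.153
grasp_force: 58.7
```

Call:
{"method": "arm_command", "body": {
  "dp": [
    [0.005,0.485,0],
    [0.005,0.485,0],
    [0.005,0.485,0],
    [0.005,0.485,0],
    [0.005,0.485,0]
  ],
  "turn": [
    [0,0,0.795],
    [0,0,0.795],
    [0,0,0.795],
    [0,0,0.795],
    [0,0,0.795]
  ],
  "jaw": [0.05,0.05,0.05,0.05,0.05]
}}

```text
time_s: 14.1
eef_pos: [0.6067, -0.0926, 0.079]
eef_rot: [-0.0, 0.997, 0.075, -0.001]
wrist_force: [-0.1, -1.0, 0.2]
opening: 0.15
grasp_force: 58.8
```

```bash
python3 - <<'E'
from h import *
o=get_obs();print(o["eef_pos"],o["opening"],2*np.arctan2(o["eef_rot"][2],o["eef_rot"][1]))
plan([(.607,-.0935,.016,.148)])
E
```

```text
[ 0.606703   -0.09255856  0.07897608] 0.1502798623456037 0.15019038235130122
dp [0.0, 0.005, 0.25] turn 0.005 rows>= 1 -> [ 0.607 -0.094  0.016  0.148]
```

Call:
{"method": "arm_command", "body": {
  "dp": [
    [0,0.005,0.15],
    [0,0.005,0.255],
    [0,0.005,0.255],
    [0,0.005,0.255]
  ],
  "turn": [
    [0,0,0],
    [0,0,0],
    [0,0,0],
    [0,0,0]
  ],
  "jaw": [0.05,0.05,0.05,0.05]
}}

```text
time_s: 14.6
eef_pos: [0.6081, -0.0942, 0.0171]
eef_rot: [0.0, 0.997, 0.075, 0.0]
wrist_force: [0.1, 0.2, 0.5]
opening: 0.154
grasp_force: 76.2
```

Call:
{"method": "arm_command", "body": {
  "dp": [
    [0,0,0],
    [0,0,0],
    [0,0,0],
    [0,0,-0.15],
    [0,0,-0.35]
  ],
  "turn": [
    [0,0,0],
    [0,0,0],
    [0,0,0],
    [0,0,0],
    [0,0,0]
  ],
  "jaw": [0.25,0.35,0.35,0.4,0.45]
}}

```text
time_s: 15.22
eef_pos: [0.6065, -0.0943, 0.1033]
eef_rot: [-0.001, 0.997, 0.074, -0.002]
wrist_force: [0.3, 0.1, 0.1]
opening: 0.452
grasp_force: 0.0
```

```bash
python3 - <<'E'
from h import *
# ring centre (.4634,.4172); grip band on its -y side at radius 40 mm, closing along y (phi 0)
plan([(.464,.377,.10,.0)])
E
```

```text
dp [-0.14, -0.975, 0.005] turn 0.14 rows>= 4 -> [0.536 0.142 0.102 0.075]
dp [-0.215, -0.96, 0.01] turn 0.145 rows>= 4 -> [ 0.464  0.377  0.1   -0.001]
```

Call:
{"method": "arm_command", "body": {
  "dp": [
    [-0.14,-0.975,0.005],
    [-0.14,-0.975,0.005],
    [-0.14,-0.975,0.005],
    [-0.14,-0.975,0.005],
    [-0.14,-0.975,0.005]
  ],
  "turn": [
    [0,0,0.14],
    [0,0,0.14],
    [0,0,0.14],
    [0,0,0.14],
    [0,0,0.14]
  ],
  "jaw": [0.45,0.45,0.45,0.45,0.45]
}}

```text
time_s: 15.85
eef_pos: [0.5354, 0.1449, 0.1026]
eef_rot: [-0.0, 0.999, 0.04, -0.0]
wrist_force: [0.3, -0.3, 0.3]
opening: 0.451
grasp_force: 0.0
```

Call:
{"method": "arm_command", "body": {
  "dp": [
    [-0.215,-0.96,0.01],
    [-0.215,-0.96,0.01],
    [-0.215,-0.96,0.01],
    [-0.215,-0.96,0.01],
    [-0.215,-0.96,0.01]
  ],
  "turn": [
    [0,0,0.145],
    [0,0,0.145],
    [0,0,0.145],
    [0,0,0.145],
    [0,0,0.145]
  ],
  "jaw": [0.45,0.45,0.45,0.45,0.45]
}}

```text
time_s: 16.48
eef_pos: [0.4646, 0.3792, 0.1002]
eef_rot: [-0.0, 1.0, 0.002, 0.0]
wrist_force: [-0.7, -0.5, -0.3]
opening: 0.45
grasp_force: 0.0
```

Call:
{"method": "arm_command", "body": {
  "dp": [
    [0,0,0],
    [0,0,0]
  ],
  "turn": [
    [0,0,0],
    [0,0,0]
  ],
  "jaw": [0.45,0.45]
}}

```text
time_s: 16.73
eef_pos: [0.4665, 0.3748, 0.1]
eef_rot: [0.0, 1.0, -0.001, -0.0]
wrist_force: [0.5, -0.0, -0.5]
opening: 0.449
grasp_force: 0.0
```

```bash
python3 - <<'E'
from h import *
o=get_obs();print(o["eef_pos"],o["opening"])
plan([(.464,.377,.005,0)])
t=camera("top");s=camera("side")
for n,p,r in(("cog",(313,132),14),("span",(338,128),26)):
    c=blob(t,(90,0,20),(170,255,125),p,r);print(n,*rect("top",c,.015),cv2.boundingRect(c))
c=blob(t,(5,75,30),(21,255,255),(287,135),22);print("peg",*rect("top",c,.015),cv2.boundingRect(c))
cv2.imwrite("pics/c8.png",np.hstack([cv2.resize(t[90:190,260:380],(480,400),interpolation=2),cv2.resize(s[240:340,180:260],(320,400),interpolation=2)]))
E
```

```text
[0.46645408 0.3748459  0.1000186 ] 0.44896661114792674
dp [-0.01, -0.01, 0.38] turn -0.005 rows>= 2 -> [ 0.464  0.377  0.005 -0.   ]
cog [ 0.6188 -0.1642] [0.0378 0.0392] -0.801 (306, 125, 15, 14)
span [ 0.6314 -0.23  ] [0.0213 0.0869] 0.144 (330, 112, 14, 30)
peg [ 0.6086 -0.0933] [0.0175 0.0735] 0.05 (284, 123, 8, 26)
```

View pics/c8.png

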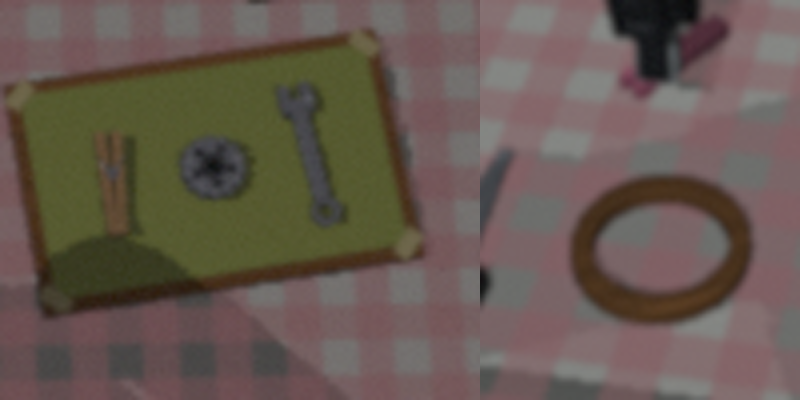

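The peg (288,135), cog (313,132) and spanner (338,128) all sit well on the wide sheet. The peg's angle is about 0.1 rad off and will be rechecked. The ring lies clear at side (345,250 in the crop). I'll grip its band.

Call:
{"method": "arm_command", "body": {
  "dp": [
    [-0.005,-0.005,0.24],
    [-0.005,-0.005,0.38],
    [-0.005,-0.005,0.38],
    [-0.005,-0.005,0.38]
  ],
  "turn": [
    [0,0,0],
    [0,0,0],
    [0,0,0],
    [0,0,0]
  ],
  "jaw": [0.45,0.45,0.45,0.45]
}}

```text
time_s: 17.32
eef_pos: [0.4654, 0.3778, 0.0064]
eef_rot: [-0.0, 1.0, -0.001, 0.001]
wrist_force: [0.3, 0.7, 0.9]
opening: 0.45
grasp_force: 0.0
```

Call:
{"method": "arm_command", "body": {
  "dp": [
    [0,0,0],
    [0,0,0],
    [0,0,0],
    [0,0,0]
  ],
  "turn": [
    [0,0,0],
    [0,0,0],
    [0,0,0],
    [0,0,0]
  ],
  "jaw": [0.05,0.05,0.05,0.05]
}}

```text
time_s: 17.82
eef_pos: [0.4655, 0.3784, 0.0071]
eef_rot: [-0.001, 1.0, -0.0, 0.001]
wrist_force: [-0.4, -0.5, 7.4]
opening: 0.104
grasp_force: 57.4
```

Call:
{"method": "arm_command", "body": {
  "dp": [
    [0,0,-0.15],
    [0,0,-0.3],
    [0,0,-0.3],
    [0,0,-0.3]
  ],
  "turn": [
    [0,0,0],
    [0,0,0],
    [0,0,0],
    [0,0,0]
  ],
  "jaw": [0.05,0.05,0.05,0.05]
}}

```text
time_s: 18.32
eef_pos: [0.4639, 0.3777, 0.08]
eef_rot: [-0.0, 1.0, -0.0, 0.0]
wrist_force: [-0.6, 0.1, -0.6]
opening: 0.102
grasp_force: 57.4
```

```bash
python3 - <<'E'
from h import *
s=camera("side");t=camera("top")
for n,im,p in(("side",s,(225,280)),("top",t,(98,185))):
    c=blob(im,(5,75,30),(21,255,255),p,38);print(n,*rect(n,c,.084),cv2.boundingRect(c))
c=blob(t,(5,75,30),(21,255,255),(287,135),22);w=ray("top",c,.015).astype(np.float32)
l=cv2.fitLine(w,cv2.DIST_L2,0,.01,.01).ravel();print("peg line",np.arctan(l[1]/l[0]),w.mean(0))
cv2.imwrite("pics/c9.png",np.hstack([cv2.resize(t[130:230,60:160],(400,400),interpolation=2),cv2.resize(s[220:320,180:280],(400,400),interpolation=2)]))
o=get_obs();print(o["eef_pos"],o["eef_rot"])
E
```

```text
side [0.46   0.4248] [0.0867 0.094 ] -1.371 (201, 259, 46, 36)
top [0.4336 0.3957] [0.0196 0.0568] -0.985 (86, 189, 22, 15)
peg line 0.06707829 [ 0.6090344  -0.09361209]
[0.46323564 0.37730586 0.07882094] [ 5.19841733e-04  9.99999299e-01 -2.53411315e-04 -1.03365569e-03]
```

View pics/c9.png

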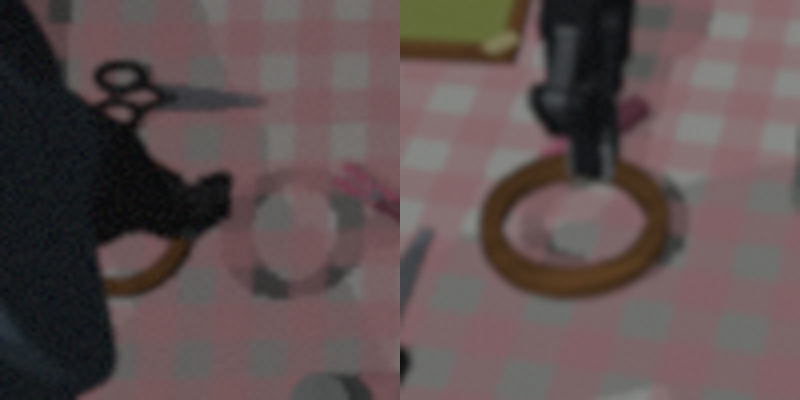

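The ring hangs level by its band, at side (224,276), with its shadow below. I'll carry it to the square sheet.

```bash
python3 - <<'E'
from h import *
plan([(.648,.099,.08,0)])
E
```

```text
dp [0.37, 0.555, -0.0] turn -0.0 rows>= 3 -> [ 0.556  0.239  0.079 -0.001]
dp [0.37, 0.56, -0.005] turn -0.0 rows>= 3 -> [ 0.648  0.098  0.08  -0.001]
```

Call:
{"method": "arm_command", "body": {
  "dp": [
    [0.18,0.28,0],
    [0.37,0.555,0],
    [0.37,0.555,0],
    [0.37,0.555,0]
  ],
  "turn": [
    [0,0,0],
    [0,0,0],
    [0,0,0],
    [0,0,0]
  ],
  "jaw": [0.05,0.05,0.05,0.05]
}}

```text
time_s: 18.92
eef_pos: [0.5577, 0.2361, 0.0788]
eef_rot: [0.0, 1.0, -0.002, -0.001]
wrist_force: [0.2, 0.1, -0.6]
opening: 0.102
grasp_force: 57.4
```

Call:
{"method": "arm_command", "body": {
  "dp": [
    [0.37,0.56,0],
    [0.37,0.56,0],
    [0.37,0.56,0],
    [0.37,0.56,0],
    [0.37,0.56,0]
  ],
  "turn": [
    [0,0,0],
    [0,0,0],
    [0,0,0],
    [0,0,0],
    [0,0,0]
  ],
  "jaw": [0.05,0.05,0.05,0.05,0.05]
}}

```text
time_s: 19.55
eef_pos: [0.6477, 0.1001, 0.0788]
eef_rot: [-0.0, 1.0, -0.0, -0.001]
wrist_force: [0.0, 0.9, 0.4]
opening: 0.102
grasp_force: 57.4
```

```bash
python3 - <<'E'
from h import *
o=get_obs();print(o["eef_pos"],o["opening"])
plan([(.648,.099,.017,0)])
s=camera("side")
c=blob(s,(5,110,30),(18,255,255),(182,205),40);print(*rect("side",c,.082),cv2.boundingRect(c))
E
```

```text
[0.64768897 0.10010722 0.07878034] 0.1021241195234058
dp [0.0, 0.005, 0.245] turn -0.0 rows>= 1 -> [ 0.648  0.099  0.018 -0.   ]
[0.6347 0.1309] [0.0901 0.1314] 1.153 (162, 179, 53, 23)
```

Call:
{"method": "arm_command", "body": {
  "dp": [
    [0,0.005,0.15],
    [0,0.005,0.245],
    [0,0.005,0.245],
    [0,0.005,0.245]
  ],
  "turn": [
    [0,0,0],
    [0,0,0],
    [0,0,0],
    [0,0,0]
  ],
  "jaw": [0.05,0.05,0.05,0.05]
}}

```text
time_s: 20.1
eef_pos: [0.6489, 0.0987, 0.0195]
eef_rot: [0.0, 1.0, 0.0, 0.0]
wrist_force: [-0.1, -0.2, -0.0]
opening: 0.1
grasp_force: 71.0
```

Call:
{"method": "arm_command", "body": {
  "dp": [
    [0,0,0],
    [0,0,0],
    [0,0,0],
    [0,0,-0.15],
    [0,0,-0.35]
  ],
  "turn": [
    [0,0,0],
    [0,0,0],
    [0,0,0],
    [0,0,0],
    [0,0,0]
  ],
  "jaw": [0.25,0.3,0.35,0.4,0.5]
}}

```text
time_s: 20.72
eef_pos: [0.6476, 0.0976, 0.1055]
eef_rot: [-0.0, 1.0, -0.0, -0.002]
wrist_force: [0.9, -0.0, 0.1]
opening: 0.499
grasp_force: 0.0
```

```bash
python3 - <<'E'
from h import *
o=get_obs();print(o["eef_pos"])
plan([(.404,-.182,.12,0)])
E
```

```text
[0.64760024 0.09755847 0.10554097]
dp [-0.485, 0.56, -0.03] turn -0.0 rows>= 3 -> [ 0.526 -0.042  0.113 -0.001]
dp [-0.49, 0.56, -0.03] turn -0.0 rows>= 3 -> [ 0.404 -0.182  0.121 -0.001]
```

Call:
{"method": "arm_command", "body": {
  "dp": [
    [-0.245,0.28,-0.03],
    [-0.485,0.56,-0.03],
    [-0.485,0.56,-0.03],
    [-0.485,0.56,-0.03]
  ],
  "turn": [
    [0,0,0],
    [0,0,0],
    [0,0,0],
    [0,0,0]
  ],
  "jaw": [0.6,0.7,0.7,0.7]
}}

```text
time_s: 21.22
eef_pos: [0.5254, -0.0447, 0.1138]
eef_rot: [0.0, 1.0, -0.003, -0.001]
wrist_force: [0.1, -0.6, 0.3]
opening: 0.701
grasp_force: 0.0
```

Call:
{"method": "arm_command", "body": {
  "dp": [
    [-0.49,0.56,-0.03],
    [-0.49,0.56,-0.03],
    [-0.49,0.56,-0.03],
    [-0.49,0.56,-0.03],
    [-0.49,0.56,-0.03]
  ],
  "turn": [
    [0,0,0],
    [0,0,0],
    [0,0,0],
    [0,0,0],
    [0,0,0]
  ],
  "jaw": [0.7,0.7,0.7,0.7,0.7]
}}

```text
time_s: 21.85
eef_pos: [0.4059, -0.1822, 0.1217]
eef_rot: [0.0, 1.0, -0.001, 0.001]
wrist_force: [-0.2, 0.1, -0.0]
opening: 0.704
grasp_force: 0.0
```

```bash
python3 - <<'E'
from h import *
o=get_obs();print(o["eef_pos"],o["opening"])
s=camera("side");t=camera("top")
# ring on the sheet and peg
for n,im,p,r in(("top",t,(206,126),26),("side",s,(181,213),30)):
    c=blob(im,(5,110,30),(20,255,255),p,r);print("ring",n,*rect(n,c,.016),cv2.boundingRect(c))
# reel: vertical extents in side view -> axis point
m=blob(s,(5,40,20),(30,255,255),(289,158),13);print("reel side",cv2.boundingRect(m))
for v,z in((153,.036),(158,.018),(164,.002)):print(v,ray("side",(289.5,v),z))
cv2.imwrite("pics/c10.png",np.hstack([cv2.resize(t[75:175,150:250],(400,400),interpolation=2),cv2.resize(s[110:210,240:340],(400,400),interpolation=2)]))
plan([(.404,-.182,.013,0)])
E
```

```text
[ 0.40589509 -0.18224665  0.12167419] 0.7041319849647348
ring top [0.6498 0.1371] [0.0895 0.0906] -0.015 (189, 107, 33, 32)
ring side [0.6465 0.1387] [0.0886 0.0945] -1.392 (164, 199, 35, 22)
reel side (285, 152, 9, 6)
153 [[ 0.40148454 -0.1848373 ]]
158 [[ 0.40081654 -0.18547476]]
164 [[ 0.39902271 -0.17562068]]
dp [-0.01, 0.005, 0.435] turn 0.0 rows>= 2 -> [ 0.404 -0.183  0.013  0.001]
```

View pics/c10.png

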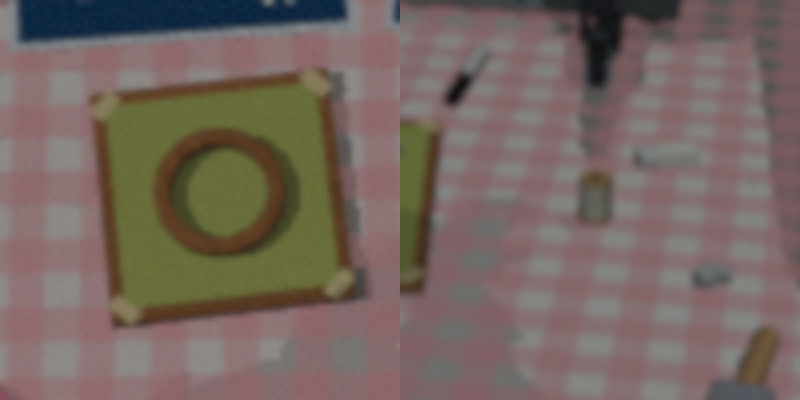

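The ring lies centred on the square sheet at top (206,123), within 1–2 mm. The reel stands at side (289,158), with the fingers above it.

Call:
{"method": "arm_command", "body": {
  "dp": [
    [-0.01,0,0.25],
    [-0.01,0,0.43],
    [-0.01,0,0.43],
    [-0.01,0,0.43]
  ],
  "turn": [
    [0,0,0],
    [0,0,0],
    [0,0,0],
    [0,0,0]
  ],
  "jaw": [0.7,0.7,0.7,0.6]
}}

```text
time_s: 22.45
eef_pos: [0.404, -0.1821, 0.015]
eef_rot: [0.0, 1.0, 0.001, 0.001]
wrist_force: [0.8, -0.3, 0.7]
opening: 0.596
grasp_force: 0.0
```

Call:
{"method": "arm_command", "body": {
  "dp": [
    [0,0,0],
    [0,0,0],
    [0,0,0],
    [0,0,0]
  ],
  "turn": [
    [0,0,0],
    [0,0,0],
    [0,0,0],
    [0,0,0]
  ],
  "jaw": [0.2,0.2,0.2,0.2]
}}

```text
time_s: 22.95
eef_pos: [0.4044, -0.1833, 0.0161]
eef_rot: [0.001, 1.0, -0.0, 0.002]
wrist_force: [-0.3, 2.2, 7.1]
opening: 0.308
grasp_force: 58.5
```

Call:
{"method": "arm_command", "body": {
  "dp": [
    [0,0,-0.15],
    [0,0,-0.35],
    [0,0,-0.35],
    [0,0,-0.35]
  ],
  "turn": [
    [0,0,0],
    [0,0,0],
    [0,0,0],
    [0,0,0]
  ],
  "jaw": [0.2,0.2,0.2,0.2]
}}

```text
time_s: 23.45
eef_pos: [0.4029, -0.1824, 0.102]
eef_rot: [0.001, 1.0, -0.0, 0.001]
wrist_force: [0.2, -1.4, -1.0]
opening: 0.303
grasp_force: 59.1
```

```bash
python3 - <<'E'
from h import *
o=get_obs();print(o["eef_pos"],o["opening"])
s=camera("side")
cv2.imwrite("pics/c11.png",cv2.resize(s[100:200,240:340],(500,500),interpolation=2))
plan([(.648,.138,.10,0)])
E
```

```text
[ 0.40288293 -0.18237586  0.10195593] 0.3025391024608041
dp [0.49, -0.64, 0.0] turn -0.0 rows>= 4 -> [ 0.525 -0.022  0.101 -0.001]
dp [0.49, -0.64, 0.005] turn -0.0 rows>= 4 -> [ 0.647  0.138  0.1   -0.001]
```

View pics/c11.png

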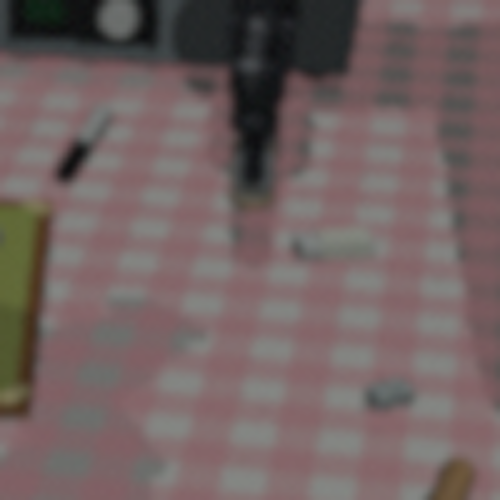

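The reel is held upright in the fingers at side (291,137).

Call:
{"method": "arm_command", "body": {
  "dp": [
    [0.16,-0.21,0],
    [0.33,-0.43,0],
    [0.49,-0.64,0],
    [0.49,-0.64,0],
    [0.49,-0.64,0]
  ],
  "turn": [
    [0,0,0],
    [0,0,0],
    [0,0,0],
    [0,0,0],
    [0,0,0]
  ],
  "jaw": [0.2,0.2,0.2,0.2,0.2]
}}

```text
time_s: 24.12
eef_pos: [0.5244, -0.0215, 0.0999]
eef_rot: [-0.0, 1.0, 0.001, -0.001]
wrist_force: [-0.4, -0.1, -0.1]
opening: 0.305
grasp_force: 59.2
```

Call:
{"method": "arm_command", "body": {
  "dp": [
    [0.2,-0.26,0],
    [0.4,-0.5,0],
    [0.49,-0.64,0],
    [0.49,-0.64,0],
    [0.49,-0.64,0]
  ],
  "turn": [
    [0,0,0],
    [0,0,0],
    [0,0,0],
    [0,0,0],
    [0,0,0]
  ],
  "jaw": [0.2,0.2,0.2,0.2,0.2]
}}

```text
time_s: 24.75
eef_pos: [0.6471, 0.1365, 0.1003]
eef_rot: [0.0, 1.0, -0.0, -0.001]
wrist_force: [-0.3, -0.3, 0.8]
opening: 0.302
grasp_force: 59.2
```

```bash
python3 - <<'E'
from h import *
o=get_obs();print(o["eef_pos"],o["opening"])
plan([(.648,.138,.026,0)])
E
```

```text
[0.64712605 0.13646153 0.10028356] 0.30173594723997327
dp [0.005, -0.005, 0.295] turn -0.0 rows>= 2 -> [ 0.648  0.138  0.027 -0.001]
```

Call:
{"method": "arm_command", "body": {
  "dp": [
    [0.005,-0.005,0.1],
    [0.005,-0.005,0.2],
    [0.005,-0.005,0.29],
    [0.005,-0.005,0.29],
    [0.005,-0.005,0.29]
  ],
  "turn": [
    [0,0,0],
    [0,0,0],
    [0,0,0],
    [0,0,0],
    [0,0,0]
  ],
  "jaw": [0.2,0.2,0.2,0.2,0.2]
}}

```text
time_s: 25.38
eef_pos: [0.6494, 0.1383, 0.0295]
eef_rot: [0.0, 1.0, -0.001, 0.0]
wrist_force: [-0.3, 1.0, -0.8]
opening: 0.304
grasp_force: 63.7
```

```bash
python3 - <<'E'
from h import *
o=get_obs();print(o["eef_pos"],o["wrist_force"])
s=camera("side");cv2.imwrite("pics/c12.png",cv2.resize(s[165:245,130:230],(600,480),interpolation=2))
E
```

```text
[0.64944839 0.13826353 0.02948402] [-0.31958588  1.03871592 -0.78648147]
```

View pics/c12.png

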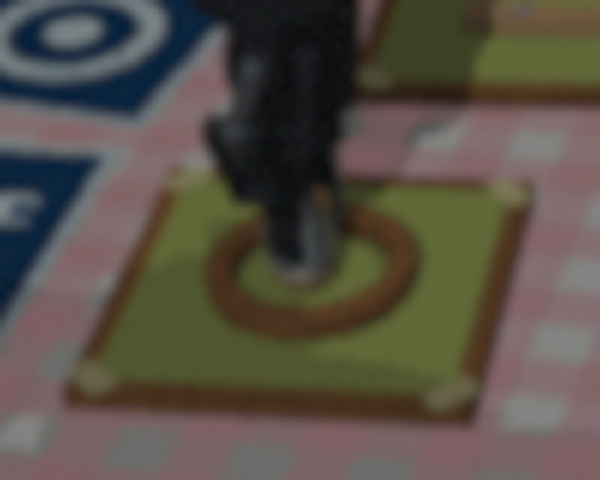

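The reel is inside the ring, about 3 mm above the sheet. I'll lower it a little, release it with the fingers above the ring, and rise.

Call:
{"method": "arm_command", "body": {
  "dp": [
    [0,0,0.01],
    [0,0,0.01],
    [0,0,0.01]
  ],
  "turn": [
    [0,0,0],
    [0,0,0],
    [0,0,0]
  ],
  "jaw": [0.2,0.2,0.2]
}}

```text
time_s: 25.8
eef_pos: [0.6492, 0.1391, 0.0266]
eef_rot: [-0.0, 1.0, -0.0, 0.0]
wrist_force: [0.0, -0.2, 0.2]
opening: 0.305
grasp_force: 63.7
```

Call:
{"method": "arm_command", "body": {
  "dp": [
    [0,0,0],
    [0,0,0],
    [0,0,0],
    [0,0,-0.1],
    [0,0,-0.25]
  ],
  "turn": [
    [0,0,0],
    [0,0,0],
    [0,0,0],
    [0,0,0],
    [0,0,0]
  ],
  "jaw": [0.4,0.5,0.5,0.5,0.5]
}}

```text
time_s: 26.42
eef_pos: [0.6477, 0.1388, 0.0878]
eef_rot: [0.0, 1.0, -0.0, -0.002]
wrist_force: [0.2, 0.4, 0.5]
opening: 0.5
grasp_force: 0.0
```

Call:
{"method": "arm_command", "body": {
  "dp": [
    [-0.1,0,-0.25],
    [-0.4,0,-0.5],
    [-0.7,0,-0.6],
    [-0.9,0,-0.6],
    [-0.9,0,-0.6]
  ],
  "turn": [
    [0,0,0],
    [0,0,0],
    [0,0,0],
    [0,0,0],
    [0,0,0]
  ],
  "jaw": [0.5,0.5,0.5,0.5,0.5]
}}

```text
time_s: 27.05
eef_pos: [0.422, 0.1392, 0.2396]
eef_rot: [-0.0, 1.0, -0.0, 0.001]
wrist_force: [-0.3, 0.6, 1.0]
opening: 0.499
grasp_force: 0.0
```

```bash
python3 - <<'E'
from h import *
s=camera("side");t=camera("top")
hs=cv2.cvtColor(t,cv2.COLOR_BGR2HSV)
for n,im,p,r in(("top",t,(206,126),26),("side",s,(181,213),30)):
    c=blob(im,(5,110,30),(20,255,255),p,r);print("ring",n,*rect(n,c,.016),cv2.boundingRect(c))
for n,im,p in(("top",t,(287,135)),("side",s,(213,171))):
    c=blob(im,(5,60,30),(21,255,255),p,22);w=ray(n,c,.018).astype(np.float32);l=cv2.fitLine(w,cv2.DIST_L2,0,.01,.01).ravel();print("peg",n,np.arctan(l[1]/l[0]),*rect(n,c,.018),cv2.boundingRect(c))
A=cv2.resize(t[80:180,170:370],(800,400),interpolation=2)
B=cv2.resize(s[130:230,140:260],None,fx=2,fy=2,interpolation=2)
D=cv2.resize(t[140:240,80:200],None,fx=2,fy=2,interpolation=2)
C=cv2.resize(s[110:210,200:360],None,fx=2,fy=2,interpolation=2)
cv2.imwrite("pics/c13.png",np.vstack([A,np.hstack([B,D,C])]))
E
```

```text
ring top [0.6526 0.126 ] [0.0648 0.0914] 0.209 (195, 107, 27, 32)
ring side [0.647  0.1364] [0.0879 0.1001] -1.355 (164, 198, 35, 23)
peg top 0.06924269 [ 0.6078 -0.0933] [0.0178 0.0732] 0.059 (284, 123, 8, 26)
peg side 0.15430059 [ 0.6022 -0.0112] [0.0165 0.1153] 0.179 (193, 179, 41, 4)
```

View pics/c13.png

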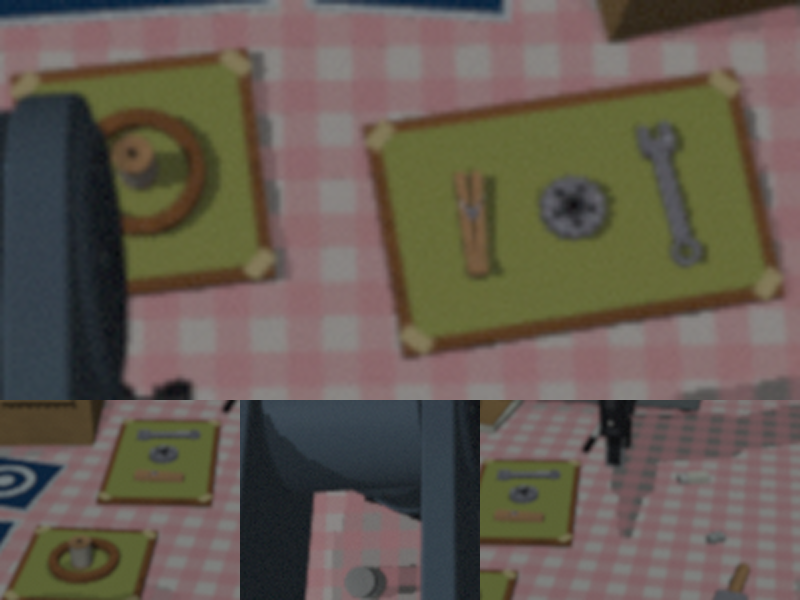

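The reel stands upright in the ring, at top (204,119). The peg, cog and spanner are laid out as in the sample. One numeric check of the reel before handing in.

```bash
python3 - <<'E'
from h import *
t=camera("top");s=camera("side")
print("reel top",ray("top",(203.7,118.7),.046),"reel side base/top",ray("side",(181,203),.046))
m=blob(t,(22,60,30),(45,255,255),(207,126),9);print(cv2.boundingRect(m))
c=blob(t,(5,60,30),(20,255,255),(204,119),6);print("reel",*rect("top",c,.046),cv2.boundingRect(c))
o=get_obs();print(o["time_s"])
E
```

```text
reel top [[0.64915124 0.13667397]] reel side base/top [[0.63958331 0.15318453]]
(199, 118, 17, 16)
reel [0.6497 0.1386] [0.0255 0.0257] 0.802 (198, 114, 11, 10)
27.25
```

The reel is at (.650,.139) and the ring at (.650,.137), about 2 mm apart. Handing in.

```bash
python3 -c "
from bench import *
print(hand_in())"
```

```text
the job is handed in; nothing more can be done
None
```

I laid out both photograms as in the samples and handed the job in at about 27 s; no verdict came back. By camera, all five pieces are within tolerance; the peg is the furthest off, about 0.09 rad from parallel (limit 0.2), and I never moved the arm against the jar, marker or scissors.

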